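# Release the ratchet catch and draw back the biscuit-press plunger

### The job

The biscuit press leaning in its grey stand is empty and has to be refilled. Tip its red ratchet catch fully back off the toothed rod so that it stays open, then draw the plunger all the way out to its stop by the blue pull handle and let go, leaving the catch open and the plunger out. Leave the mug, the timer and the yoghurt pot where they stand.

Things in the scene. Friction and masses are not known exactly. Their poses are not given: they have to be found in the camera images.
- press: Fixed grey stand with the press. Origin: centre of the underside of its base plate (170 x 130 x 12 mm); y level across, z up. The barrel (60 mm wide at its white cap) leans 40 deg from vertical, top towards the stand's -x side (to the robot's right); its axis starts 45 mm to +x and 36 mm above the origin, its cap ends 86 mm along the axis. The toothed rod (23 mm wide) comes out of the cap.
- plunger_handle (a point): Centre of the blue flat pull handle on the end of the toothed rod, a slab 12 mm thick (its x), 92 mm wide (its y, level) and 32 mm high (its z). Its z points out along the rod, the way to pull: up, leaning 40 deg from vertical towards the stand's -x side. Pinch it along its x with the fingers pointing along its -z. It moves with the plunger.
- plunger (a joint): How far the plunger is drawn out, in m: 0 right in, 0.060 at the outer stop. It starts between 0 and 0.015. About 5 N of seal friction holds it wherever it is left, and pulling it slowly takes under 10 N. While the catch is engaged the ratchet lets it come out by 14 mm at most.
- catch_tab (a point): Upper face of the red catch's thumb tab (26 mm wide in y, 5 mm thick, ends 16 mm farther out in x), 42 mm off the rod axis on the rod's upper side. Axes as the handle's when engaged: x out along the tab, z along the rod, y level. The hinge line, parallel to y, lies at x -42, z -50 mm from here in the catch's own axes. Push the tab round the hinge, away from the handle and down.
- catch (a joint): Angle of the catch, a yoke astride the rod whose nose rests on the teeth, in rad: about 0 engaged (to 0.12 riding on a tooth), 1.1 tipped right back on its stop. It turns about its +y. By its weight it falls back on the rod below about 0.35, and falls open and stays open above about 0.5; it moves at well under 1 N.
- mug: Loose striped mug, 84 x 120 x 91 mm, origin under its centre. Bystander, not to be moved.
- timer: Loose red and white kitchen timer, 61 mm wide, 56 mm high, origin under its centre. Bystander, not to be moved.
- pot: Loose yoghurt pot, 72 mm wide, 71 mm high, origin under its centre. Bystander, not to be moved.

How it is judged:
By the outcome, as a careful person would: the job done as asked, in the order asked, and still so for the second after the job is handed in, with the robot touching nothing.
It also fails if it takes over 35 s, if anything falls off the work surface, if the arm or the gripper's body presses on something with over 40 N, if the wrist force passes 120 N, or if a joint passes its speed limit or range.

### The arm

A 6-joint arm with a two-finger parallel gripper is mounted at the origin on a cart in front of the work surface, level with it; the furniture and walls round the work are solid. World frame = base frame: x ahead of the robot, y to its left, z up, the work surface at z = 0. Lengths are in mm, angles in rad, forces in N, time in s.
With the tool pointing down it reaches from about 275 to 750 mm from the base axis. Payload 10.2 kg.
Tool frame: the origin (TCP) lies at the very end of the fingers, on their centre line; the grasp point (between the pads) lies 19 mm behind it; x points along the fingers, y is the direction in which the jaws open and shut, and the axes are right-handed (so a half turn about x gives the same grasp; the last joint's range is limited). The gripper opens to 85 mm and grips with 20 to 120 N. Pads are 22 mm wide; open, the fingers measure 114 mm over their backs; the gripper's body (76 mm by 85 mm) begins 54 mm behind the grasp point. The pads swing forward as they close: fully open they stand 13 mm farther back than shut.
Start: joints at [-1.353, 0.313, 1.498, -0, 1.331, -0.223], TCP at [223.987, -474.827, 231.294] pointing down, gripper open.
Joint ranges: [-2.94, 2.94], [-0.97, 2.17], [0.19, 2.56], [-1.23, 4.37], [0.02, 3.11], [-2.88, 2.88]. Speed limits (rad/s): [2.39, 2.39, 3.01, 3.14, 3.14, 3.14].

### API

Orientations are given as a unit quaternion [w, x, y, z].
In Python, from rig import ctrl gives the robot as it stands. The module is installed in compiled form; this text tells all that it offers.
- The arm moves only by the tool move_arm, never from a script. Its argument "targets" is a list that holds one entry, the list of rows, each a list of 7 numbers: the opening, from 0 (shut) to 1 (fully open), then the shift along the tool's x, y, z each as a share of 150 mm, from -1 to 1, then the turn, a rotation vector about the tool's x, y, z each as a share of 60 degrees, from -1 to 1. A call has 1 to 5 rows; each row shifts and turns the commanded pose from where the row before left it, along the tool's axes as they then stand; what a row does not reach is not made up. A row lasts 1/10 s, in which the tool goes at most 50 mm and 8.59 degrees, less where a joint would pass 70% of its speed; a pose out of reach is approached as far as the arm can. A call with a number of a shift or a turn outside -1 to 1 is refused whole. A call with a gripper value outside its range is refused whole. The fingers move at their own pace and stop on an object; "force" is the grip in N (left out, the last holds). Time passes only in rows, so rows that do not move let the fingers close. It gives the time, the measured TCP pose, the force and the opening at its end, in the units of the state.
- ctrl.sense(): the state, without advancing time (a new reading comes with each control period).
- ctrl.capture(name): name is "scene" or "side" or "wrist"; returns the picture (400x640x3 uint8, red, green, blue); there is no depth.
- ctrl.calibration(name): a dict with "camera_matrix" (3x3 intrinsics, pixels), "extrinsics" (4x4, takes a point from world to camera coordinates); the wrist camera has in their place "tool_from_camera" (4x4, takes a point from camera to tool coordinates, whose origin is the TCP and whose axes are the tool frame's). Camera axes: x right, y down, z forward; pixel columns grow to the right and rows downward; lengths in mm; the calibration is good to about 2 mm. A picture is of the moment at which its call begins: read the wrist's pose just before it. calibration takes no time and is no camera call.
- ctrl.finish_job(): hands the job in, once; it reports no verdict.
Trained networks look in the newest picture that a camera, given by its name, has taken for a name from the list of things; names that differ only in an ending like _2 or _b are one class to them, and where a whole thing is asked for, a point or a joint stands for the part that bears it (a point fixed in the world has none). Each returns a list of dicts, best first, with "confidence" (0 to 1); they miss things now and then, are a little off and sometimes report something else, mostly with a low value. They report only what shows in the picture. A call takes as long as a camera call.
- ctrl.recognise(label, camera): "point" ([row, column] in pixels, amid what is visible of it).
- ctrl.cut_out(label, camera): "pixels" (400x640 bool, what is visible of it) and "point" ([row, column] in pixels, amid what is visible of it).
The state is a dict: "time_s": time; "joints": joint angles; "dq": joint speeds; "tau": joint torques, N m; "eef_pos": TCP position; "ee_rot": TCP orientation; "force": force on the tool from outside, world axes, zero at the start; "wrist_torque": the same for the moment, N m; "grip_width": opening from 0.0 (shut) to 1.0 (fully open).
Only numpy, scipy, OpenCV 4.12 (cv2) and the standard library are available. Lean on these libraries where they do the work, as an engineer would, in place of code of your own. Each camera call takes 0.05 s, during which the arm holds its last target.

## Working session

There is one attempt and no reset: what is moved stays moved. The work goes in short steps, Python scripts to look and compute and a tool call to move; the robot and the scene stay as the last step left them, time stands still between calls to the robot, and variables do not carry over. Pictures are saved under pics/ and viewed, and the job is handed in when it is done.

Besides the shell and the picture viewer there is one more tool, called by a JSON object that holds its "op" and its "data". move_arm: Moves the arm, as the interface text tells. Shift numbers are shares of 150 mm and turn numbers shares of 60 degrees, none past 1 either way. Its arguments: {"type":"object","properties":{"targets":{"type":"array","items":{"type":"array","items":{"type":"array","items":{"type":"number","minimum":-1,"maximum":1}}}},"force":{"type":"number"}},"required":["targets"]}

```bash
mkdir -p pics
python3 - <<'E'
from rig import ctrl
import cv2, numpy as np
s=ctrl.sense(); print(s)
for c in ["scene","side"]:
    im=ctrl.capture(c); cv2.imwrite(f"pics/{c}0.png",im[:,:,::-1])
    k=ctrl.calibration(c); print(c,np.round(k["camera_matrix"],1).tolist(),np.round(k["extrinsics"],4).tolist())
    for l in ["press","plunger_handle","catch_tab","mug","timer","pot"]:
        r=ctrl.recognise(l,c); print(l,[(np.round(x["point"]).tolist(),round(x["confidence"],2)) for x in r[:2]])
print(ctrl.calibration("wrist"))
E
```

```text
{'time_s': 0.0, 'joints': array([-1.35339862e+00,  3.13403128e-01,  1.49842128e+00,  4.83444266e-05,
        1.33099389e+00, -2.23408277e-01]), 'dq': array([-0.00035269, -0.00061754, -0.00337456, -0.00065824,  0.000896  ,
       -0.00017168]), 'tau': array([-1.01173031e-03, -4.12268972e+01, -2.59748286e+01, -2.40959962e-04,
        4.14621973e-03, -1.95565633e-05]), 'eef_pos': array([ 223.94228147, -474.56753789,  230.76500696]), 'ee_rot': array([ 0.15415245,  0.69002012,  0.155019  , -0.68998432]), 'force': array([-0.71962786, -0.96403127,  0.07169685]), 'wrist_torque': array([0.04181536, 0.04196275, 0.01608128]), 'grip_width': 0.9976077313291757}
scene [[361.4, 0.0, 322.1], [0.0, 361.4, 199.9], [0.0, 0.0, 1.0]] [[0.8777, -0.4792, 0.0092, -555.2825], [-0.2754, -0.5199, -0.8086, 87.1462], [0.3922, 0.7072, -0.5882, 926.2969], [0.0, 0.0, 0.0, 1.0]]
press [([242.0, 324.0], 0.83), ([199.0, 327.0], 0.57)]
plunger_handle [([212.0, 315.0], 0.56)]
catch_tab [([197.0, 325.0], 0.76)]
mug [([199.0, 369.0], 0.67)]
timer [([245.0, 390.0], 0.64)]
pot [([213.0, 280.0], 0.55)]
side [[498.8, 0.0, 325
[... 257 characters left out ...]
, 362.0], 0.55), ([253.0, 369.0], 0.44)]
catch_tab []
mug [([229.0, 253.0], 0.94)]
timer [([204.0, 287.0], 0.7), ([176.0, 351.0], 0.17)]
pot [([252.0, 372.0], 0.81)]
{'camera_matrix': array([[318.30960665,   0.        , 312.42437099],
       [  0.        , 318.30960665, 197.01814928],
       [  0.        ,   0.        ,   1.        ]]), 'tool_from_camera': array([[ 8.10926951e-04, -2.65554899e-01,  9.64095399e-01,
        -1.41917729e+02],
       [ 9.99999671e-01,  2.06385629e-04, -7.84279201e-04,
         2.71832709e-01],
       [ 9.29374883e-06,  9.64095718e-01,  2.65554979e-01,
        -6.74725117e+01],
       [ 0.00000000e+00,  0.00000000e+00,  0.00000000e+00,
         1.00000000e+00]])}
```

View pics/scene0.png

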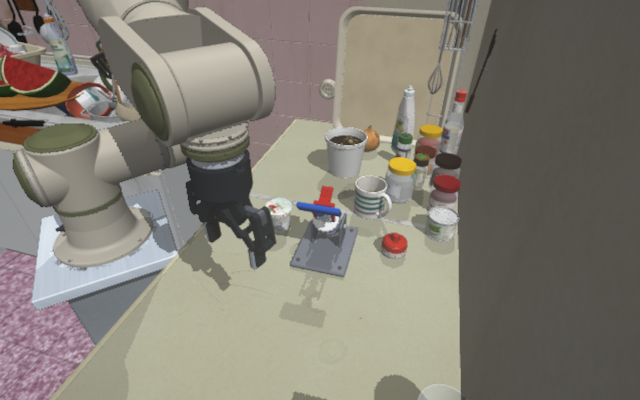

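View pics/side0.png

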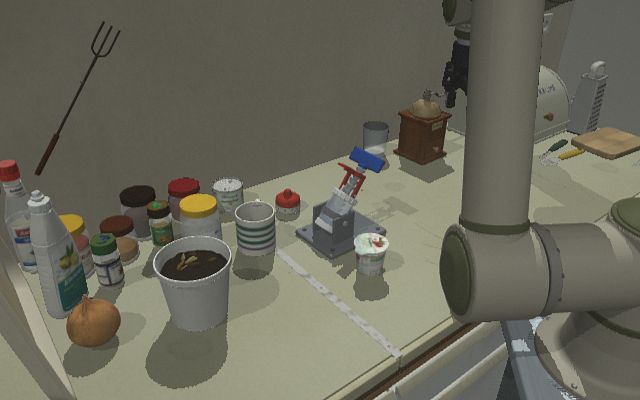

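Run:
```python
import cv2
a=cv2.imread("pics/scene0.png")[140:320,230:450]; cv2.imwrite("pics/scene0z.png",cv2.resize(a,None,fx=3.3,fy=3.3,interpolation=cv2.INTER_CUBIC))
a=cv2.imread("pics/side0.png")[120:320,220:460]; cv2.imwrite("pics/side0z.png",cv2.resize(a,None,fx=3,fy=3,interpolation=cv2.INTER_CUBIC))
```

```text
(no output)
```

View pics/scene0z.png

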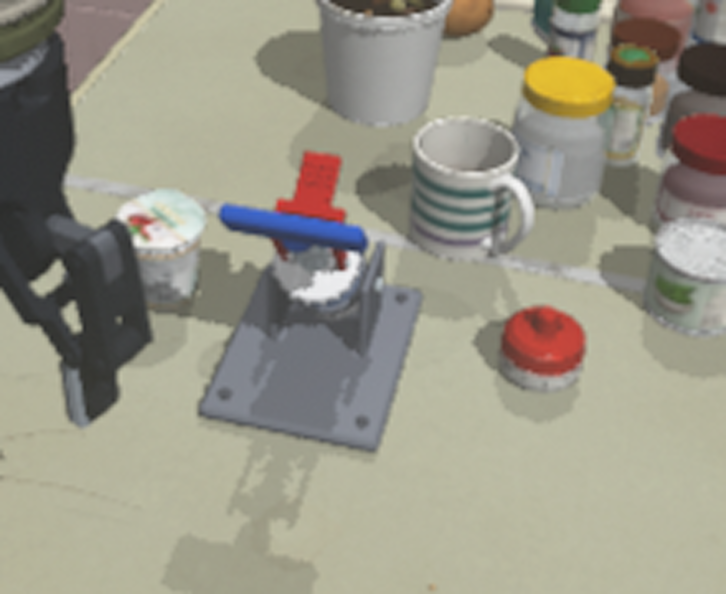

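View pics/side0z.png

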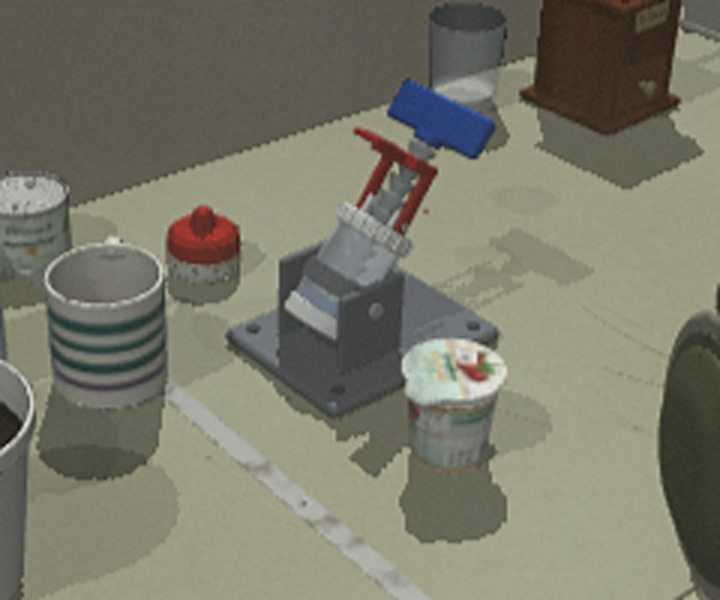

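```bash
cat > h.py <<'E'
from rig import ctrl
import numpy as np, cv2
from scipy.optimize import least_squares
from scipy.spatial.transform import Rotation as R
s40,c40=np.sin(np.radians(40)),np.cos(np.radians(40))
D=np.array([-s40,0,c40]); X=np.array([c40,0,s40]); Y=np.array([0,1.,0])
A0=np.array([45,0,36.])
def proj(c,p):
    k=ctrl.calibration(c); q=k["extrinsics"][:3,:3]@p+k["extrinsics"][:3,3]; u=k["camera_matrix"]@q; return u[:2]/u[2]
def stand(pr,p): # local->world
    c,s=np.cos(pr[2]),np.sin(pr[2]); return np.array([pr[0]+c*p[0]-s*p[1],pr[1]+s*p[0]+c*p[1],p[2]])
def hpt(sh,l): return A0+D*sh+X*l[0]+Y*l[1]+D*l[2]
def cpt(sc,a,l): # l relative to tab, catch axes
    hinge=A0+D*(sc-50)
    v=np.array([l[0]+42,l[2]+50]); x=np.cos(a)*v[0]+np.sin(a)*v[1]; z=-np.sin(a)*v[0]+np.cos(a)*v[1]
    return hinge+X*x+Y*l[1]+D*z
E
cat > fit.py <<'E'
from h import *
Z=lambda u,v:np.array([230+u/3.3,140+v/3.3])-0.35
S=lambda u,v:np.array([220+u/3,120+v/3])-0.33
obs=[]
for p,c,l in [("scene",Z(200,405),(-85,65,12)),("scene",Z(378,440),(-85,-65,12)),("scene",Z(421,290),(85,-65,12)),
 ("side",S(230,331),(85,-65,12)),("side",S(338,404),(85,65,12)),("side",S(498,325),(-85,65,12))]:
    obs.append((p,c,lambda pr,l=l:np.array(l,float)))
H=lambda l:(lambda pr:hpt(pr[3],l))
C=lambda l:(lambda pr:cpt(pr[4],0.05,l))
obs+=[("scene",Z(221,215),H((0,46,16))),("scene",Z(367,237),H((0,-46,16))),
("side",S(408,80),H((6,-46,16))),("side",S(496,125),H((6,46,16))),("side",S(390,113),H((6,-46,-16))),("side",S(476,158),H((6,46,-16)))]
obs+=[("scene",Z(307,153),C((16,13,0))),("scene",Z(340,155),C((16,-13,0))),("side",S(354,129),C((16,-13,0)))]
f=lambda pr:np.concatenate([proj(c,stand(pr,g(pr)))-o for c,o,g in obs])
r=least_squares(f,[430,-400,1.5,150,130],loss="soft_l1",x_scale=[10,10,.1,10,10])
print(np.round(r.x,3)); print(np.round(f(r.x).reshape(-1,2),1).tolist())
pr=r.x; print("handle",stand(pr,hpt(pr[3],(0,0,0))),"tab",stand(pr,cpt(pr[4],0.05,(0,0,0))),"tabend",stand(pr,cpt(pr[4],0.05,(16,0,0))),"hinge",stand(pr,A0+D*(pr[4]-50)))
np.save("pr.npy",pr)
import sys
for n in ["mug","timer","pot"]:
    pass
for c in ["scene","side"]:
    k=ctrl.calibration(c); E=k["extrinsics"]; print(c,-E[:3,:3].T@E[:3,3])
E
python3 fit.py
```

```text
[ 471.174 -311.348    0.825  174.085  137.355]
[[-1.3, 2.0], [0.3, 2.2], [0.1, -0.3], [-2.1, -0.3], [-0.4, 2.1], [1.5, 0.6], [-1.3, -0.3], [-1.1, 0.2], [-1.6, -1.1], [-1.4, -2.1], [-2.8, 0.2], [-2.3, -0.2], [-1.6, 0.5], [-0.1, 1.6], [0.6, 0.0]]
handle [ 425.77486053 -360.48450172  169.35650158] tab [ 465.84504118 -317.1152312   168.13381395] tabend [ 474.50109709 -307.74649803  177.79298239] hinge [ 463.60692507 -319.53761765  102.9178429 ]
scene [ 148.03647017 -875.84773642  620.43132091]
side [412.90713412 642.41783188 646.72081565]
```

```bash
cat >> h.py <<'E'
def state():
    s=ctrl.sense(); q=s["ee_rot"]; return s,np.array(s["eef_pos"]),R.from_quat([q[1],q[2],q[3],q[0]])
def plan(p1,R1,n,p0=None,R0=None):
    if p0 is None: _,p0,R0=state()
    rv=(R0.inv()*R1).as_rotvec()
    out=[];Rc=R0;pc=p0.copy()
    for i in range(n):
        sh=Rc.inv().apply((p1-p0)/n); row=np.round(np.r_[sh/150,rv/n/np.radians(60)],3); out.append(row.tolist())
        Rc=Rc*R.from_rotvec(rv/n)
    m=np.abs(np.array(out)); print("max",m.max(0), "mm/row",np.linalg.norm(p1-p0)/n,"deg/row",np.degrees(np.linalg.norm(rv))/n)
    for o in out: print(o)
    return p1,R1
def frame(x,y):
    x=x/np.linalg.norm(x); y=y-x*(x@y); y/=np.linalg.norm(y); return R.from_matrix(np.c_[x,y,np.cross(x,y)])
def sv(pr,v): return stand([0,0,pr[2]],v)
E
python3 - <<'E'
from h import *
pr=np.load("pr.npy"); s,p,Rc=state(); print(Rc.as_matrix().round(2))
for sg in (1,-1):
    Rp=frame(np.array([0,0,-1.]),sg*sv(pr,np.array([1.,0,0])))
    print(sg,np.degrees((Rc.inv()*Rp).as_rotvec()).round(1), Rp.as_matrix().round(2).tolist())
E
```

```text
[[ 0.    0.43 -0.9 ]
 [-0.   -0.9  -0.43]
 [-1.    0.   -0.  ]]
1 [-112.    0.   -0.] [[0.0, 0.68, 0.73], [0.0, 0.73, -0.68], [-1.0, 0.0, 0.0]]
-1 [68. -0. -0.] [[-0.0, -0.68, -0.73], [0.0, -0.73, 0.68], [-1.0, 0.0, 0.0]]
```

Run:
```python
from h import *
pr=np.load("pr.npy")
Rp=frame(np.array([0,0,-1.]),sv(pr,np.array([1.,0,0])))
hg=A0+D*(pr[4]-50)
t=stand(pr,hg+np.array([0,0,130])); print(t)
plan(t,Rp,15)
```

```text
[ 463.60692507 -319.53761765  232.9178429 ]
max [0.001 0.127 0.127 0.124 0.    0.   ] mm/row 19.03631961737016 deg/row 7.467282496871226
[-0.001, -0.017, -0.126, -0.124, 0.0, -0.0]
[-0.001, -0.0, -0.127, -0.124, 0.0, -0.0]
[-0.001, 0.016, -0.126, -0.124, 0.0, -0.0]
[-0.001, 0.032, -0.123, -0.124, 0.0, -0.0]
[-0.001, 0.048, -0.118, -0.124, 0.0, -0.0]
[-0.001, 0.063, -0.11, -0.124, 0.0, -0.0]
[-0.001, 0.077, -0.101, -0.124, 0.0, -0.0]
[-0.001, 0.089, -0.09, -0.124, 0.0, -0.0]
[-0.001, 0.1, -0.078, -0.124, 0.0, -0.0]
[-0.001, 0.109, -0.064, -0.124, 0.0, -0.0]
[-0.001, 0.117, -0.05, -0.124, 0.0, -0.0]
[-0.001, 0.122, -0.034, -0.124, 0.0, -0.0]
[-0.001, 0.126, -0.018, -0.124, 0.0, -0.0]
[-0.001, 0.127, -0.001, -0.124, 0.0, -0.0]
[-0.001, 0.126, 0.015, -0.124, 0.0, -0.0]
```

{"op": "move_arm", "data": {"targets": [[[0, -0.02, -0.017, -0.126, -0.124, 0, 0], [0, -0.02, 0, -0.127, -0.124, 0, 0], [0, -0.02, 0.016, -0.126, -0.124, 0, 0], [0, -0.02, 0.032, -0.123, -0.124, 0, 0], [0, -0.02, 0.048, -0.118, -0.124, 0, 0]]]}}

```text
time_s: 1.2
eef_pos: [304.7, -422.6, 246.5]
ee_rot: [0.368, 0.604, 0.368, -0.604]
force: [0.1, -0.5, 0.7]
grip_width: 0.143
```

{"op": "move_arm", "data": {"targets": [[[0, -0.02, 0.063, -0.11, -0.124, 0, 0], [0, -0.02, 0.077, -0.101, -0.124, 0, 0], [0, -0.02, 0.089, -0.09, -0.124, 0, 0], [0, -0.02, 0.1, -0.078, -0.124, 0, 0], [0, -0.02, 0.109, -0.064, -0.124, 0, 0]]]}}

```text
time_s: 1.7
eef_pos: [384.7, -371.3, 261.5]
ee_rot: [0.542, 0.455, 0.542, -0.455]
force: [-0.2, -0.8, -0.1]
grip_width: -0.002
```

{"op": "move_arm", "data": {"targets": [[[0, 0, 0.117, -0.05, -0.124, 0, 0], [0, 0, 0.122, -0.034, -0.124, 0, 0], [0, 0, 0.126, -0.018, -0.124, 0, 0], [0, 0, 0.127, 0, -0.124, 0, 0], [0, 0, 0.126, 0.015, -0.124, 0, 0]]]}}

```text
time_s: 2.2
eef_pos: [465.0, -320.1, 261.3]
ee_rot: [0.658, 0.258, 0.658, -0.258]
force: [0.0, 0.5, 0.1]
grip_width: -0.001
```

Run:
```python
from h import *
s,p,Rc=state(); im=ctrl.capture("wrist"); np.savez("w1.npz",p=p,R=Rc.as_matrix())
print(s["time_s"],p,Rc.as_matrix().round(3).tolist(),s["force"],s["joints"].round(2),s["grip_width"])
cv2.imwrite("pics/w1.png",im[:,:,::-1])
```

```text
2.2 [ 465.01585005 -320.071839    261.28473339] [[-0.0, 0.68, 0.733], [-0.0, 0.733, -0.68], [-1.0, -0.0, -0.0]] [0.02648646 0.47100635 0.10832816] [-0.81  0.38  1.32 -0.    1.44 -1.63] -0.0006268898082083716
```

View pics/w1.png

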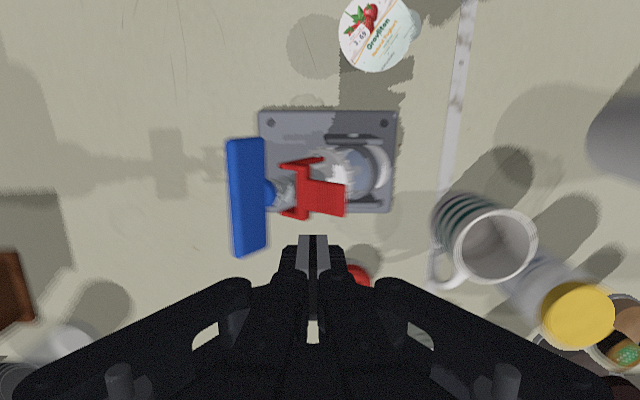

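```bash
python3 - <<'E'
import re
s=open("fit.py").read()
s=s.replace("f=lambda pr:np.conc","""W=np.load("w1.npz"); K=ctrl.calibration("wrist")
_p=proj
def proj(c,p):
    if c!="wrist": return _p(c,p)
    t=W["R"].T@(p-W["p"]); T=K["tool_from_camera"]; q=T[:3,:3].T@(t-T[:3,3]); u=K["camera_matrix"]@q; return u[:2]/u[2]
B=lambda l:(lambda pr:np.array(l,float))
n0=len(obs)
obs+=[("wrist",np.array(a),g) for a,g in [((346,183),C((16,13,0))),((344,217),C((16,-13,0))),((227,142),H((-6,46,16))),((237,255),H((-6,-46,16))),((264,137),H((6,46,-16))),((268,248),H((6,-46,-16))),((258,111),B((-85,65,12))),((397,111),B((85,65,12))),((393,213),B((85,-65,12)))]]
f=lambda pr:np.conc""").replace("C=lambda l:(lambda pr:cpt(pr[4],0.05,l))","C=lambda l:(lambda pr:cpt(pr[4],pr[5],l))").replace("150,130]","150,130,0.05]").replace(",10,10])",",10,10,.1])").replace("0.05,(","pr[5],(")
open("fit2.py","w").write(s)
E
python3 fit2.py; python3 -c "
import cv2;a=cv2.imread('pics/w1.png')[90:270,200:420];cv2.imwrite('pics/w1z.png',cv2.resize(a,None,fx=3.3,fy=3.3,interpolation=cv2.INTER_CUBIC))"
```

```text
[ 4.74138e+02 -3.07757e+02  8.29000e-01  1.71790e+02  1.36268e+02
  9.50000e-02]
[[-0.7, 0.7], [0.8, 0.6], [0.2, -1.5], [-3.6, 0.6], [-1.8, 3.1], [0.2, 1.2], [-0.4, -1.3], [-0.4, -1.0], [-3.7, 0.4], [-3.4, -0.6], [-4.8, 1.6], [-4.3, 1.3], [-0.8, -1.0], [0.7, 0.1], [-2.4, 1.9], [-1.0, 0.5], [0.3, 0.2], [-7.7, -3.6], [-7.9, 2.8], [1.0, -0.7], [2.0, 0.5], [-4.9, -0.8], [-0.5, -1.6], [-2.9, 0.7]]
handle [ 429.92962234 -355.98628601  167.59913445] tab [ 471.26769085 -310.88850434  167.08892292] tabend [ 480.16926209 -301.1773318   176.16940515] hinge [ 467.07537662 -315.46211117  102.08502595]
scene [ 148.03647017 -875.84773642  620.43132091]
side [412.90713412 642.41783188 646.72081565]
```

View pics/w1z.png

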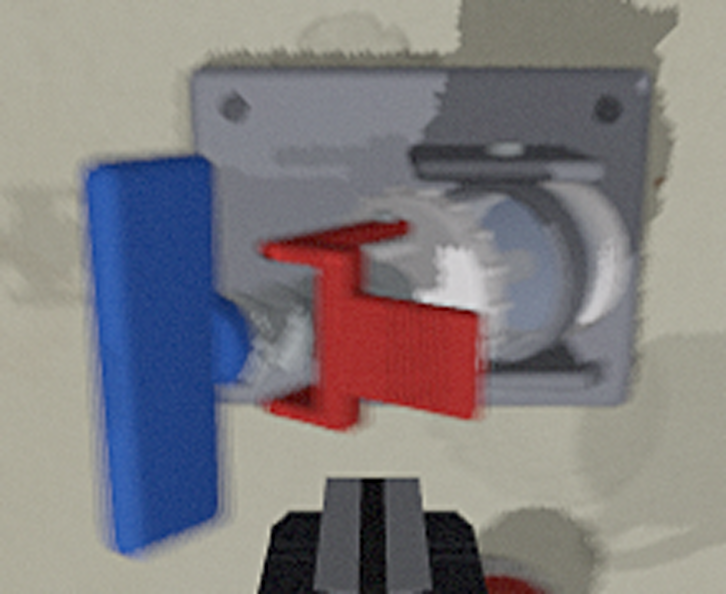

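Run:
```python
from h import *
s,p,Rc=state(); im=ctrl.capture("wrist"); np.savez("w1.npz",p=p,R=Rc.as_matrix())
print(s["time_s"],p,abs(s["dq"]).max())
a=im[90:270,200:420,::-1];cv2.imwrite('pics/w2z.png',cv2.resize(a,None,fx=3.3,fy=3.3,interpolation=cv2.INTER_CUBIC))
```

```text
2.25 [ 466.76881887 -318.57017742  261.22610106] 0.18234537216130264
```

View pics/w2z.png

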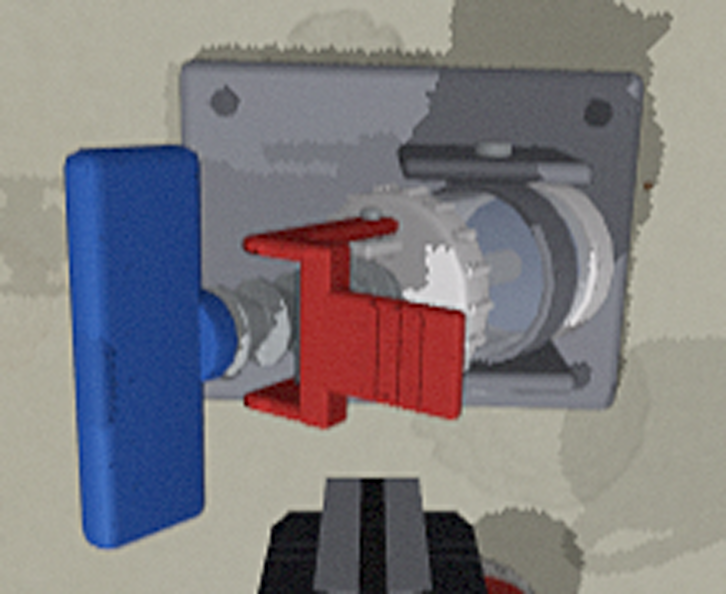

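```bash
python3 - <<'E'
s=open("fit2.py").read()
i=s.index('obs+=[("wrist"'); j=s.index("f=lambda",i)
s=s[:i]+'''V=lambda u,v:np.array([200+u/3.3,90+v/3.3])-.35
obs+=[("wrist",V(*a),g) for a,g in [((464,311),C((16,13,0))),((461,418),C((16,-13,0))),((64,153),H((-6,46,16))),((85,550),H((-6,-46,16))),((201,146),H((6,46,-16))),((205,519),H((6,-46,-16))),((180,59),B((-85,65,12))),((643,71),B((85,65,12))),((614,410),B((85,-65,12)))]]
'''+s[j:]
open("fit2.py","w").write(s)
E
python3 fit2.py
```

```text
[ 4.73116e+02 -3.08543e+02  8.16000e-01  1.72340e+02  1.37605e+02
  1.04000e-01]
[[-1.3, 0.7], [0.0, 1.2], [0.4, -1.0], [-3.1, 0.1], [-1.9, 2.8], [0.7, 1.4], [-1.1, -1.3], [-1.3, -0.6], [-2.6, 0.1], [-2.6, -0.8], [-3.8, 1.3], [-3.6, 1.1], [-1.0, -1.0], [0.5, 0.1], [-1.8, 1.3], [0.0, -0.4], [-0.4, 1.0], [-4.5, -0.6], [-3.0, -0.7], [0.2, 0.4], [2.1, 0.2], [-3.3, 0.7], [-0.2, -0.6], [0.2, 0.7]]
handle [ 428.04206421 -356.44982703  168.02000885] tab [ 470.01437354 -311.83960766  168.05491544] tabend [ 479.09677434 -302.1863887   177.01735703] hinge [ 465.36517092 -316.78100716  103.10903423]
scene [ 148.03647017 -875.84773642  620.43132091]
side [412.90713412 642.41783188 646.72081565]
```

Run:
```python
from h import *
pr=np.load("pr.npy")
Rp=frame(np.array([0,0,-1.]),sv(pr,np.array([1.,0,0])))
hg=A0+D*(pr[4]-50)
W=lambda h,z:stand(pr,hg+np.array([h,0,z]))
s,p,Rc=state();print(p,s["force"])
plan(W(0,95),Rp,5)
prev=W(0,95)
for q in [(3,68),(20,61),(38,52),(50,44),(55,41)]:
    print(q);plan(W(*q),Rp,2,prev,Rp);prev=W(*q)
```

```text
[ 465.58230093 -319.41925512  261.1125087 ] [-0.97928994  0.3641254  -0.3195804 ]
max [0.084 0.002 0.003 0.001 0.    0.   ] mm/row 12.611812388219693 deg/row 0.07012499459412135
[0.084, 0.002, -0.003, 0.001, -0.0, -0.0]
[0.084, 0.002, -0.003, 0.001, -0.0, -0.0]
[0.084, 0.002, -0.003, 0.001, -0.0, -0.0]
[0.084, 0.002, -0.003, 0.001, -0.0, -0.0]
[0.084, 0.002, -0.003, 0.001, -0.0, -0.0]
(3, 68)
max [0.09 0.01 0.   0.   0.   0.  ] mm/row 13.583077707206126 deg/row 0.0
[0.09, 0.01, 0.0, 0.0, 0.0, 0.0]
[0.09, 0.01, 0.0, 0.0, 0.0, 0.0]
(20, 61)
max [0.023 0.057 0.    0.    0.    0.   ] mm/row 9.192388155425123 deg/row 0.0
[0.023, 0.057, 0.0, 0.0, 0.0, 0.0]
[0.023, 0.057, 0.0, 0.0, 0.0, 0.0]
(38, 52)
max [0.03 0.06 0.   0.   0.   0.  ] mm/row 10.062305898749045 deg/row 0.0
[0.03, 0.06, -0.0, 0.0, 0.0, 0.0]
[0.03, 0.06, -0.0, 0.0, 0.0, 0.0]
(50, 44)
max [0.027 0.04  0.    0.    0.    0.   ] mm/row 7.211102550927984 deg/row 0.0
[0.027, 0.04, -0.0, 0.0, 0.0, 0.0]
[0.027, 0.04, -0.0, 0.0, 0.0, 0.0]
(55, 41)
max [0.01  0.017 0.    0.    0.    0.   ] mm/row 2.9154759474226495 deg/row 0.0
[0.01, 0.017, 0.0, 0.0, 0.0, 0.0]
[0.01, 0.017, 0.0, 0.0, 0.0, 0.0]
```

{"op": "move_arm", "data": {"targets": [[[0, 0.084, 0.002, -0.003, 0, 0, 0], [0, 0.084, 0.002, -0.003, 0, 0, 0], [0, 0.084, 0.002, -0.003, 0, 0, 0], [0, 0.084, 0.002, -0.003, 0, 0, 0], [0, 0.084, 0.002, -0.003, 0, 0, 0]]]}}

```text
time_s: 2.8
eef_pos: [463.4, -318.0, 197.0]
ee_rot: [0.657, 0.26, 0.658, -0.26]
force: [0.4, -0.8, -0.8]
grip_width: -0.001
```

{"op": "move_arm", "data": {"targets": [[[0, 0.09, 0.01, 0, 0, 0, 0], [0, 0.09, 0.01, 0, 0, 0, 0], [0, 0.023, 0.057, 0, 0, 0, 0], [0, 0.023, 0.057, 0, 0, 0, 0]]]}}

```text
time_s: 3.2
eef_pos: [477.9, -302.8, 164.1]
ee_rot: [0.657, 0.26, 0.658, -0.26]
force: [-0.1, -1.2, 0.6]
grip_width: 0.002
```

{"op": "move_arm", "data": {"targets": [[[0, 0.03, 0.06, 0, 0, 0, 0], [0, 0.03, 0.06, 0, 0, 0, 0], [0, 0.027, 0.04, 0, 0, 0, 0], [0, 0.027, 0.04, 0, 0, 0, 0], [0, 0, 0, 0, 0, 0, 0]]]}}

```text
time_s: 3.7
eef_pos: [498.3, -280.6, 146.7]
ee_rot: [0.657, 0.26, 0.658, -0.26]
force: [-0.1, -0.4, 0.4]
grip_width: 0.002
```

Run:
```python
from h import *
s,p,Rc=state(); print(p,s["force"])
im=ctrl.capture("wrist"); cv2.imwrite("pics/w3.png",im[:,:,::-1])
im=ctrl.capture("side");a=im[120:320,220:460,::-1];cv2.imwrite('pics/s3z.png',cv2.resize(a,None,fx=3,fy=3,interpolation=cv2.INTER_CUBIC))
```

```text
[ 498.27700346 -280.59792733  146.67248813] [-0.14444878 -0.36734124  0.37660954]
```

View pics/w3.png

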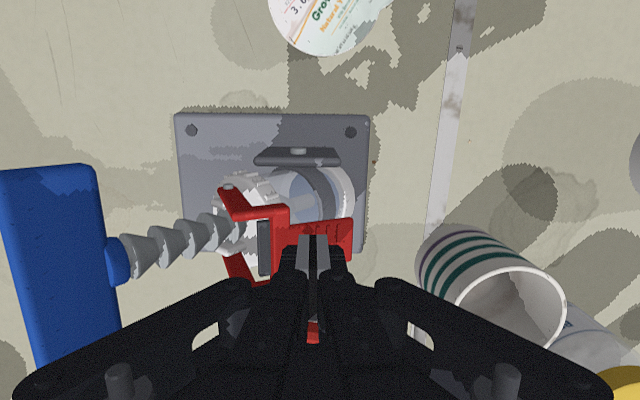

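View pics/s3z.png

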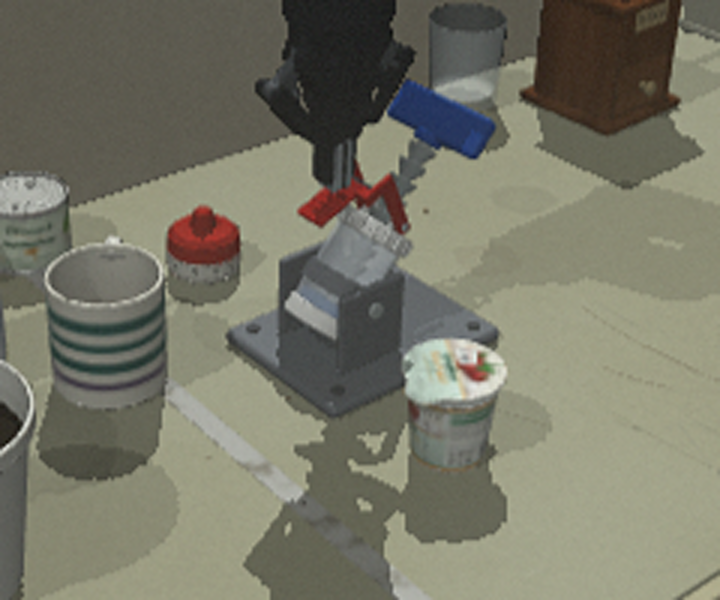

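Run:
```python
from h import *
pr=np.load("pr.npy")
s,p,Rc=state()
up=p+np.array([0,0,110]); plan(up,Rc,5)
Rg=frame(sv(pr,-D),sv(pr,X)); t=stand(pr,A0+D*240); print(t)
plan(t,Rg,10,up,Rc)
```

```text
max [0.147 0.    0.    0.    0.    0.   ] mm/row 22.0 deg/row 0.0
[-0.147, -0.0, -0.0, 0.0, 0.0, 0.0]
[-0.147, -0.0, -0.0, 0.0, 0.0, 0.0]
[-0.147, -0.0, -0.0, 0.0, 0.0, 0.0]
[-0.147, -0.0, -0.0, 0.0, 0.0, 0.0]
[-0.147, -0.0, -0.0, 0.0, 0.0, 0.0]
[ 398.23999804 -388.12491784  219.85066635]
max [0.037 0.101 0.    0.    0.    0.067] mm/row 15.083575847605635 deg/row 4.000748396958768
[0.025, -0.097, 0.0, 0.0, -0.0, 0.067]
[0.018, -0.099, 0.0, 0.0, -0.0, 0.067]
[0.011, -0.1, 0.0, 0.0, -0.0, 0.067]
[0.004, -0.1, 0.0, 0.0, -0.0, 0.067]
[-0.003, -0.101, 0.0, 0.0, -0.0, 0.067]
[-0.01, -0.1, 0.0, 0.0, -0.0, 0.067]
[-0.017, -0.099, 0.0, 0.0, -0.0, 0.067]
[-0.024, -0.098, 0.0, 0.0, -0.0, 0.067]
[-0.03, -0.096, 0.0, 0.0, -0.0, 0.067]
[-0.037, -0.093, 0.0, 0.0, -0.0, 0.067]
```

{"op": "move_arm", "data": {"targets": [[[0, -0.147, 0, 0, 0, 0, 0], [0, -0.147, 0, 0, 0, 0, 0], [0, -0.147, 0, 0, 0, 0, 0], [0, -0.147, 0, 0, 0, 0, 0], [0, -0.147, 0, 0, 0, 0, 0]]]}}

```text
time_s: 4.3
eef_pos: [497.7, -281.7, 258.8]
ee_rot: [0.658, 0.26, 0.657, -0.26]
force: [0.4, -0.6, 0.9]
grip_width: -0.001
```

{"op": "move_arm", "data": {"targets": [[[0, 0.025, -0.097, 0, 0, 0, 0.067], [0, 0.018, -0.099, 0, 0, 0, 0.067], [0, 0.011, -0.1, 0, 0, 0, 0.067], [0, 0.004, -0.1, 0, 0, 0, 0.067], [0, -0.003, -0.101, 0, 0, 0, 0.067]]]}}

```text
time_s: 4.8
eef_pos: [447.4, -335.4, 239.3]
ee_rot: [0.693, 0.371, 0.601, -0.141]
force: [0.5, -0.3, -0.7]
grip_width: -0.005
```

{"op": "move_arm", "data": {"targets": [[[0.6, -0.01, -0.1, 0, 0, 0, 0.067], [0.6, -0.017, -0.099, 0, 0, 0, 0.067], [0.6, -0.024, -0.098, 0, 0, 0, 0.067], [0.6, -0.03, -0.096, 0, 0, 0, 0.067], [0.6, -0.037, -0.093, 0, 0, 0, 0.067]]]}}

```text
time_s: 5.3
eef_pos: [397.4, -388.8, 220.3]
ee_rot: [0.707, 0.471, 0.527, -0.018]
force: [-0.8, -1.1, 0.4]
grip_width: 0.6
```

{"op": "move_arm", "data": {"targets": [[[0.6, 0, 0, 0, 0, 0, 0], [0.6, 0, 0, 0, 0, 0, 0]]]}}

```text
time_s: 5.5
eef_pos: [398.0, -388.2, 220.1]
ee_rot: [0.707, 0.47, 0.528, -0.019]
force: [0.2, -0.1, 0.8]
grip_width: 0.601
```

Run:
```python
from h import *
s,p,Rc=state(); im=ctrl.capture("wrist"); np.savez("w4.npz",p=p,R=Rc.as_matrix())
print(s["time_s"],p,s["force"],s["joints"].round(2),s["grip_width"])
pr=np.load("pr.npy");Rg=frame(sv(pr,-D),sv(pr,X)); print(np.degrees((Rc.inv()*Rg).as_rotvec()), Rc.inv().apply(stand(pr,A0+D*pr[3])-p))
cv2.imwrite("pics/w4.png",im[:,:,::-1])
im=ctrl.capture("side");a=im[80:280,220:460,::-1];cv2.imwrite('pics/s4z.png',cv2.resize(a,None,fx=3,fy=3,interpolation=cv2.INTER_CUBIC))
```

```text
5.5 [ 397.95818235 -388.2280914   220.05407641] [ 0.19046829 -0.11590423  0.84834131] [-1.26  0.5   1.42  0.6   1.61 -2.17] 0.6014813329243812
[ 0.03649292 -0.03263694 -0.14184767] [67.98825946 -0.09367126  0.17327226]
```

View pics/w4.png

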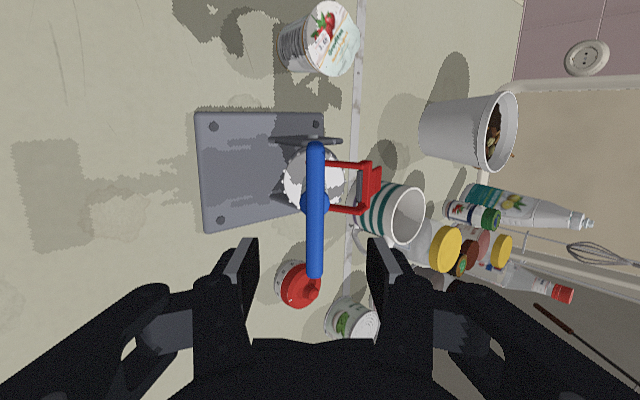

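View pics/s4z.png

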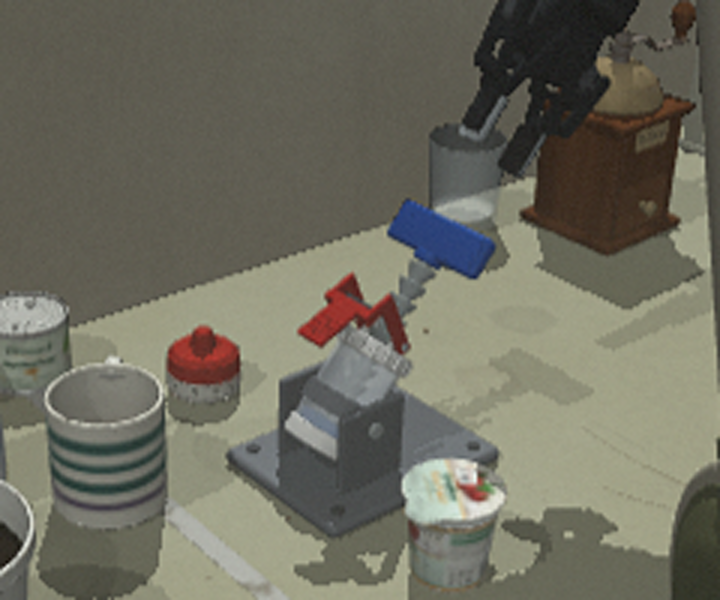

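{"op": "move_arm", "data": {"targets": [[[0.6, 0.071, 0.005, -0.007, 0, 0, 0], [0.6, 0.071, 0.005, -0.006, 0, 0, 0], [0.6, 0.071, 0, 0, 0, 0, 0], [0.6, 0.071, 0, 0, 0, 0, 0], [0.6, 0.071, 0, 0, 0, 0, 0]]]}}

```text
time_s: 6.1
eef_pos: [421.6, -359.9, 179.5]
ee_rot: [0.707, 0.47, 0.528, -0.018]
force: [-0.1, 0.1, -0.6]
grip_width: 0.597
```

{"op": "move_arm", "data": {"targets": [[[0.6, 0.071, 0, 0, 0, 0, 0], [0.6, 0.071, 0, 0, 0, 0, 0], [0.6, 0.071, 0, 0, 0, 0, 0], [0.6, 0, 0, 0, 0, 0, 0]]]}}

```text
time_s: 6.5
eef_pos: [435.4, -344.5, 154.8]
ee_rot: [0.706, 0.471, 0.529, -0.018]
force: [0.4, 0.3, -0.3]
grip_width: 0.602
```

Run:
```python
from h import *
s,p,Rc=state(); im=ctrl.capture("wrist")
print(s["time_s"],p,s["force"])
cv2.imwrite("pics/w5.png",im[:,:,::-1])
```

```text
6.5 [ 435.42443666 -344.51122803  154.77908791] [ 0.38366924  0.32651148 -0.27138832]
```

View pics/w5.png

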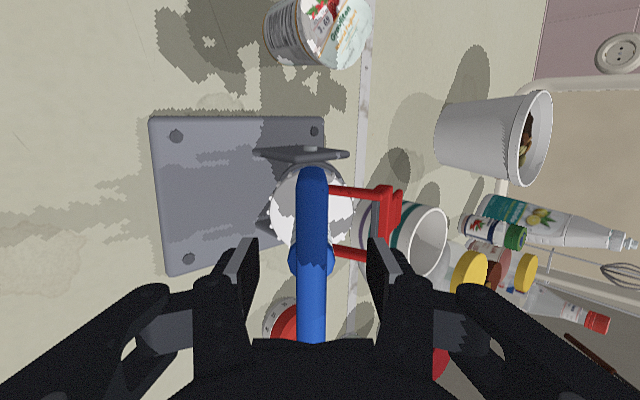

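{"op": "move_arm", "data": {"targets": [[[0, 0, 0, 0, 0, 0, 0], [0, 0, 0, 0, 0, 0, 0], [0, 0, 0, 0, 0, 0, 0], [0, 0, 0, 0, 0, 0, 0], [0, 0, 0, 0, 0, 0, 0]]], "force": 50}}

```text
time_s: 7.05
eef_pos: [434.8, -346.3, 156.0]
ee_rot: [0.707, 0.47, 0.528, -0.019]
force: [-4.2, -3.2, -0.4]
grip_width: 0.217
```

{"op": "move_arm", "data": {"targets": [[[0, -0.02, 0, 0, 0, 0, 0], [0, -0.027, 0, 0, 0, 0, 0], [0, -0.027, 0, 0, 0, 0, 0]]]}}

```text
time_s: 7.35
eef_pos: [430.1, -351.0, 163.9]
ee_rot: [0.707, 0.47, 0.528, -0.018]
force: [3.3, -3.4, -9.8]
grip_width: 0.218
```

{"op": "move_arm", "data": {"targets": [[[0, -0.027, 0, 0, 0, 0, 0], [0, -0.027, 0, 0, 0, 0, 0], [0, -0.027, 0, 0, 0, 0, 0], [0, -0.027, 0, 0, 0, 0, 0], [0, -0.027, 0, 0, 0, 0, 0]]]}}

```text
time_s: 7.85
eef_pos: [420.9, -360.6, 179.9]
ee_rot: [0.707, 0.47, 0.528, -0.018]
force: [0.9, -3.6, -13.4]
grip_width: 0.219
```

{"op": "move_arm", "data": {"targets": [[[0, -0.027, 0, 0, 0, 0, 0], [0, -0.02, 0, 0, 0, 0, 0], [0, -0.02, 0, 0, 0, 0, 0]]]}}

```text
time_s: 8.15
eef_pos: [416.5, -365.2, 187.6]
ee_rot: [0.707, 0.47, 0.528, -0.018]
force: [-0.3, -3.2, -13.6]
grip_width: 0.214
```

Run:
```python
from h import *
s,p,Rc=state(); im=ctrl.capture("wrist")
pr=np.load("pr.npy"); d=sv(pr,D)
print(s["time_s"],p,s["force"], "along",d@s["force"],"s",d@(p-stand(pr,A0)), "tool f",Rc.inv().apply(s["force"]),s["grip_width"])
cv2.imwrite("pics/w6.png",im[:,:,::-1])
im=ctrl.capture("side");a=im[80:280,220:460,::-1];cv2.imwrite('pics/s6z.png',cv2.resize(a,None,fx=3,fy=3,interpolation=cv2.INTER_CUBIC))
```

```text
8.15 [ 416.53563968 -365.23798999  187.57091723] [ -0.28590169  -3.22084592 -13.56717718] along -8.759291031121112 s 196.49912911847116 tool f [  8.72241694 -10.69787531   1.99969787] 0.2135247725561648
```

View pics/w6.png

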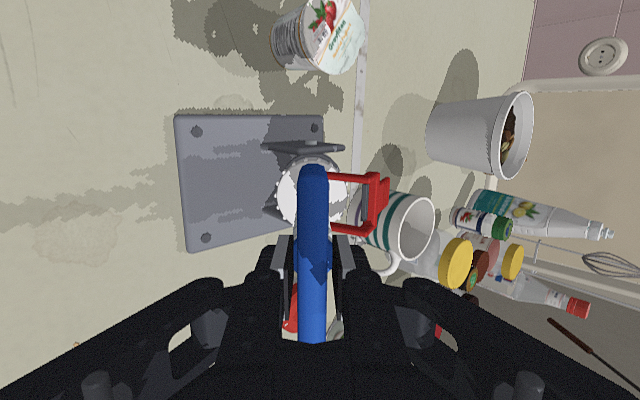

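View pics/s6z.png

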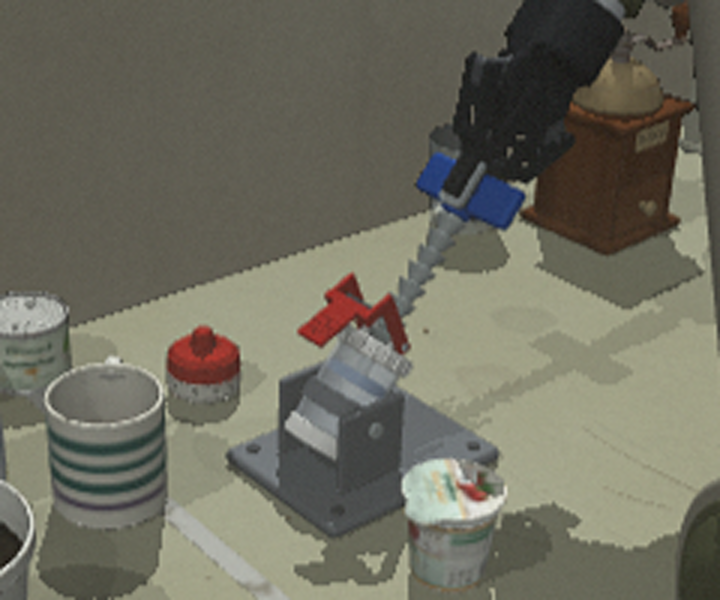

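{"op": "move_arm", "data": {"targets": [[[0, -0.02, -0.004, 0, 0, 0, 0], [0, -0.02, -0.003, 0, 0, 0, 0], [0, -0.013, 0, 0, 0, 0, 0]]]}}

```text
time_s: 8.55
eef_pos: [413.0, -369.0, 193.5]
ee_rot: [0.707, 0.47, 0.528, -0.017]
force: [1.2, -0.2, -8.7]
grip_width: 0.214
```

```bash
cat > f.py <<'E'
from h import *
s,p,Rc=state()
pr=np.load("pr.npy"); d=sv(pr,D)
print(s["time_s"],p,"s",d@(p-stand(pr,A0)), "tool f",Rc.inv().apply(s["force"]),s["grip_width"])
E
python3 f.py
```

```text
8.55 [ 412.96075674 -369.04884903  193.45824986] s 204.36776045781025 tool f [ 7.03322856 -5.12924708  1.01534165] 0.2139466764009673
```

{"op": "move_arm", "data": {"targets": [[[0, -0.014, -0.003, 0, 0, 0, 0], [0, -0.014, -0.003, 0, 0, 0, 0]]]}}

```text
time_s: 8.75
eef_pos: [411.0, -371.1, 196.4]
ee_rot: [0.707, 0.471, 0.528, -0.017]
force: [4.8, 6.0, -3.2]
grip_width: 0.221
```

```bash
python3 f.py
```

```text
8.75 [ 411.01646553 -371.05483531  196.39677753] s 208.41430251661365 tool f [ 7.39159291  3.75272265 -0.57902284] 0.22099151936052264
```

{"op": "move_arm", "data": {"targets": [[[0, -0.014, 0.002, 0, 0, 0, 0], [0, -0.014, 0, 0, 0, 0, 0]]]}}

```text
time_s: 8.95
eef_pos: [409.3, -372.6, 199.3]
ee_rot: [0.707, 0.471, 0.528, -0.017]
force: [13.7, 8.4, -18.5]
grip_width: 0.21
```

```bash
python3 f.py
```

```text
8.95 [ 409.34889825 -372.64831278  199.2937462 ] s 212.11400468066046 tool f [24.13517515 -0.11469885  4.28216427] 0.20995767427269124
```

{"op": "move_arm", "data": {"targets": [[[0, -0.005, 0, 0, 0, 0, 0], [0, 0, 0, 0, 0, 0, 0]]]}}

```text
time_s: 9.15
eef_pos: [409.4, -372.6, 199.2]
ee_rot: [0.707, 0.471, 0.528, -0.017]
force: [9.6, 5.5, -12.8]
grip_width: 0.215
```

```bash
python3 f.py; python3 -c "
from h import *
pr=np.load('pr.npy');d=sv(pr,D)
print(d@(np.array([434.8,-346.3,156.0])-stand(pr,A0)))"
```

```text
9.15 [ 409.38859218 -372.64828557  199.24533703] s 212.05942448573583 tool f [16.58143378 -0.23547388  3.25568024] 0.21516610010574014
155.40372900942867
```

{"op": "move_arm", "data": {"targets": [[[0.6, 0, 0, 0, 0, 0, 0], [0.6, 0, 0, 0, 0, 0, 0], [0.6, 0, 0, 0, 0, 0, 0], [0.6, 0, 0, 0, 0, 0, 0]]]}}

```text
time_s: 9.55
eef_pos: [408.4, -374.4, 200.1]
ee_rot: [0.707, 0.47, 0.528, -0.018]
force: [0.1, 0.6, -0.1]
grip_width: 0.603
```

```bash
python3 f.py
python3 - <<'E'
from h import *
im=ctrl.capture("wrist"); cv2.imwrite("pics/w7.png",im[:,:,::-1])
E
```

```text
9.55 [ 408.42685728 -374.35157     200.09949849] s 213.93475561846338 tool f [ 0.44728109  0.31057797 -0.29406569] 0.6033736118135536
```

View pics/w7.png

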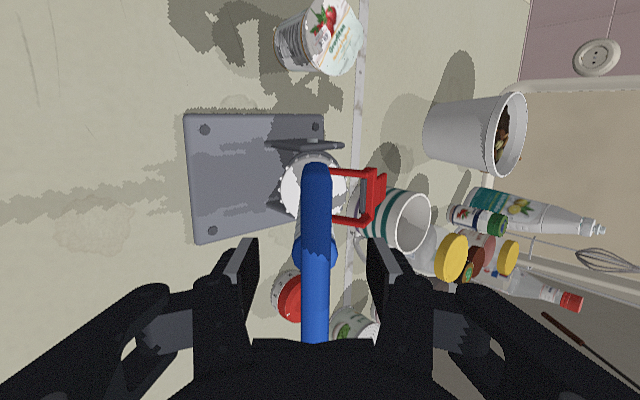

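Fingers are clear of the handle (handle at column ~316, pads at 258 and 367). The next move backs straight out along the rod.

{"op": "move_arm", "data": {"targets": [[[0.6, -0.1, 0, 0, 0, 0, 0], [0.6, -0.15, 0, 0, 0, 0, 0], [0.6, -0.15, 0, 0, 0, 0, 0], [0.6, -0.15, 0, 0, 0, 0, 0], [0.6, -0.1, 0, 0, 0, 0, 0]]]}}

```text
time_s: 10.1
eef_pos: [364.8, -420.8, 275.3]
ee_rot: [0.707, 0.47, 0.528, -0.019]
force: [0.6, -0.0, -0.3]
grip_width: 0.602
```

{"op": "move_arm", "data": {"targets": [[[0.6, 0, 0, 0, 0, 0, 0], [0.6, 0, 0, 0, 0, 0, 0]]]}}

```text
time_s: 10.3
eef_pos: [365.5, -419.7, 273.6]
ee_rot: [0.707, 0.47, 0.528, -0.018]
force: [1.6, -0.0, -0.4]
grip_width: 0.6
```

```bash
python3 f.py
python3 - <<'E'
from h import *
pr=np.load("pr.npy")
im=ctrl.capture("scene");a=im[140:320,230:450,::-1].copy();cv2.imwrite('pics/c8z.png',cv2.resize(a,None,fx=3.3,fy=3.3,interpolation=cv2.INTER_CUBIC))
im=ctrl.capture("side");a=im[80:280,220:460,::-1];cv2.imwrite('pics/s8z.png',cv2.resize(a,None,fx=3,fy=3,interpolation=cv2.INTER_CUBIC))
for sh in (pr[3],pr[3]+56.7): print([proj("side",stand(pr,hpt(sh,l))).round(1).tolist() for l in [(6,-46,16),(6,46,16),(6,46,-16)]])
E
```

```text
10.3 [ 365.4962944  -419.74852388  273.57745705] s 310.38423278362154 tool f [1.005434   0.57270529 1.20910553] 0.5996471610189302
[[353.0, 146.4], [382.4, 160.6], [374.7, 173.5]]
[[365.9, 124.8], [395.9, 137.7], [388.3, 150.6]]
```

View pics/s8z.png

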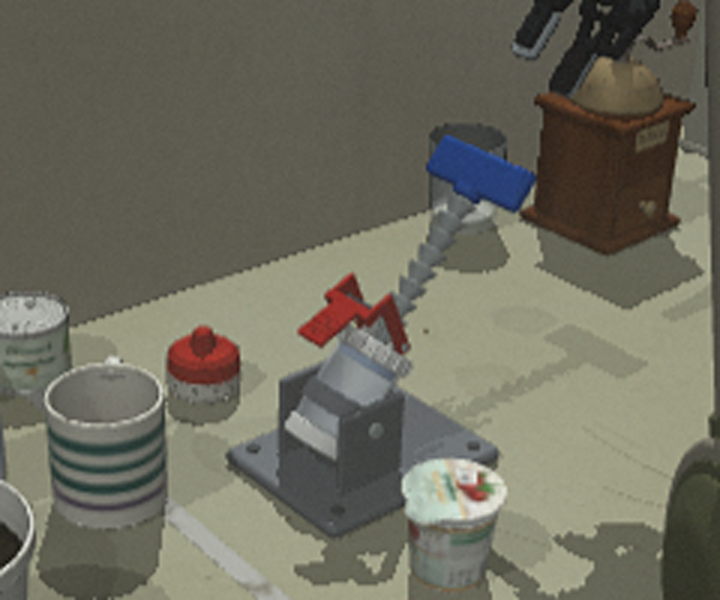

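View pics/c8z.png

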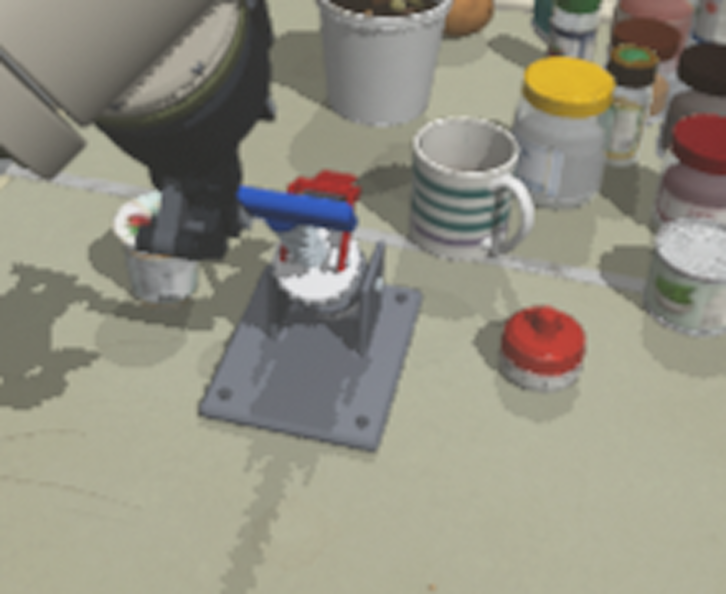

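Run:
```python
from h import *
pr=np.load("pr.npy")
for a in (.6,.9,1.1): print(a,[((proj("side",stand(pr,cpt(pr[4],a,l)))+[2,-.5]-[220,80])*3).round().tolist() for l in [(16,-13,0),(16,13,0)]])
```

```text
0.6 [[318.0, 287.0], [342.0, 300.0]]
0.9 [[302.0, 315.0], [326.0, 329.0]]
1.1 [[295.0, 335.0], [319.0, 349.0]]
```

```bash
python3 -c "
from rig import ctrl
print(ctrl.finish_job())"
```

```text
the job is handed in; nothing more can be done
None
```

The job is done and handed in at about 10.4 s. The catch is fully open, the plunger is out at its stop, and the gripper has let go and is clear of the press.

- **Catch:** I pushed the red tab round its hinge with shut fingers. In the last side picture its corners lie within about 5 px (in the enlarged picture) of where a 1.1 rad opening would put them. It stayed open through the pull and after the release.
- **Plunger:** I gripped the blue handle at 50 N and drew it out about 57 mm. The force then rose from about 7 N to 24 N, and the plunger gave no further, so it was on its stop. In the side picture, after letting go, the handle has moved by what a 57 mm pull predicts.
- **Bystanders:** The mug, timer and yoghurt pot stand where they did in the before and after pictures. The force reading away from the press is about 1–2 N, which is noise level.

Two readings were off:

- **Camera fit:** The cameras disagreed by up to about 4 px when I fitted the press's position. I corrected this with the wrist camera before gripping.
- **Sideways force:** It reached about 11 N during the pull, and I steered it out.

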